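# Unlock the cutter box and lift out its bit tray

## Task

The wooden cutter box on the bench is locked. Turn its three numbered dials to the code 2 - 7 - 4 (left to right), draw the bolt out of its keeper by its brass knob, and swing the lid open by the steel bar until it stands upright by itself. Then lift the orange tray of router cutters straight out by its black handle and, without dropping or tipping it, stand it flat on the free bench just to the left of the box; leave the lid open, the bolt drawn and the other things on the bench undisturbed.

Things in the scene. Friction and masses are not known exactly. Their poses are not given: they have to be found in the camera images.
- cutter_box: Plywood box, 240 (y) x 124 (x) mm, fixed; origin at the centre of its underside, x to the hinge side away from the robot, y left. Lid top 78 mm above the bench; on it a dark lock case 70 (x) x 214 (y) mm, centred 26 mm behind the box's centre, top 96 mm above the bench. Steel keeper on the right end, 101 mm high. The tray's bay is the left one; the dish of screws in the right one stays.
- dial_left (a joint): Left dial, rad, clockwise from above: number x 0.6283. Its red pointer shows the number on the white scale: 0 at the far side (box +x), then 1 to 9 clockwise, 36 degrees apart. Code 2 is 1.257. Stops at -0.25 and 5.90. Friction 0.05 N m, no clicks; stays where left. Starts 0.75 to 1.35 above its code. The bolt passes only with every dial within about 8 degrees of its number, and then holds them.
- dial_mid (a joint): Middle dial, as dial_left; code 7 is 4.398. Starts 0.7 to 1.35 rad below its code.
- dial_right (a joint): Right dial, as dial_left; code 4 is 2.513. Starts 0.7 to 1.35 rad below its code.
- dial_left_grip (a point): Where to grip the left dial: on the axis of its round grey knob (33 mm in diameter, 30 mm high), 22 mm above the lock case and 9 mm below the knob's top. Any grip yaw from above will do. 70 mm left of the middle dial, which stands on the box's centre line. The point turns with the knob: its x axis lies along the red pointer.
- dial_mid_grip (a point): The same point of the middle dial.
- dial_right_grip (a point): The same point of the right dial, 70 mm right of the middle one. To the right of the box stands an open carton, 0.27 m high (world x 0.31 to 0.60 m, y -0.24 m and beyond): pass over or round it.
- bolt (a joint): Bolt travel in m: 0 locked, grows as it slides to the left (box +y), stop at 0.021. It leaves the keeper at about 0.016. Friction 2 N; it stays where it is left. Blocked after about 2 mm while a dial is off its code.
- bolt_knob (a point): Middle of the bolt's upright brass knob, round, 17 mm in diameter, its top 12 mm above this point; the bolt's rod (10 mm thick, along y) lies 21 mm and the lid's top 32 mm below it. It stands in front of the lock case, which begins 34 mm behind it, and moves with the bolt.
- lid (a joint): Lid angle in rad: 0 closed, grows as the lid swings up and back about its far edge; 1.70 is its stop, leaning slightly back. A stiff hinge (0.9 N m of friction) holds it wherever it is left; lifting at the bar takes about 10 N. Parts bins hang behind the box: they begin 0.28 m above the bench at world x = 0.68 m.
- lid_bar (a point): Middle of the steel pull bar in front of the lid: round, 10 mm thick, 100 mm long along box y, 40 mm in front of the lid's edge, 73 mm above the bench when closed; 164 mm from the hinge line, with which it turns.
- lid_hinge (a point): Point on the lid's hinge line: 62 mm behind the box's centre, 68 mm above the bench. The lid turns about the box's y axis through it.
- bit_tray: Orange tray, 80 (x) x 120 (y) mm, walls 26 mm high, 0.22 to 0.4 kg, with a row of router cutters along its left and right walls, 35 mm high, from 37 mm off its centre outwards. Origin at the centre of its underside, 20 mm above the bench while in the box; axes as the box's. Two sprung buttons press on its sides, so it takes a few newtons beyond its weight to start it; 3 to 4 mm of play.
- tray_handle (a point): Centre of the tray's black handle bar: 50 mm long along tray x, 10 mm wide, 10 mm high, 32.5 mm above the tray's underside; beside it 29 mm are clear down to the tray's floor.
- glue_bottle: White glue bottle with a red cap, 57 mm in diameter, 170 mm high; origin at the centre of its underside. Bystander.
- tape_measure: Tape measure standing on its base, 58 x 77 x 62 mm; origin under its centre. Bystander.
- masking_tape: Roll of masking tape lying flat, 96 mm in diameter, 25 mm high; origin under its centre. Bystander.
- mug: Green mug, 86 mm in diameter, 96 mm high, with a handle; origin under it. Bystander.

How it is judged:
By the outcome, as a careful person would: the job done as asked, in the order asked, and still so for the second after the job is handed in, with the robot touching nothing.
It also fails if it takes over 72 s, if anything falls off the work surface, if the arm or the gripper's body presses on something with over 40 N, if the wrist force passes 120 N, or if a joint passes its speed limit or range.

## Robot

A 6-joint arm with a two-finger parallel gripper is mounted at the origin on a cart in front of the work surface, level with it; the furniture and walls round the work are solid. World frame = base frame: x ahead of the robot, y to its left, z up, the work surface at z = 0. Lengths are in m, angles in degrees, forces in N, time in s.
With the tool pointing down it reaches from about 0.3 to 0.75 m from the base axis. Payload 8.5 kg.
Tool frame: the origin (TCP) lies midway between the tips of the shut fingers; the grasp point (between the pads) lies 19 mm behind it (env.hold_point_z is the distance from the TCP to the grasp point, in m); z points along the fingers, y is the line along which they close (so a half turn about z gives the same grasp; the last joint's range is limited). The gripper opens to 85 mm and grips with 20 to 120 N. Pads are 22 mm wide; open, the fingers measure 114 mm over their backs; the gripper's body (76 mm by 85 mm) begins 54 mm behind the grasp point. The pads swing forward as they close: fully open they stand 13 mm farther back than shut.
Start: joints at [-77.424, 21.807, 74.336, -0, 83.858, -12.336], TCP at [0.232, -0.499, 0.231] pointing down, gripper open.
Joint ranges: [-178.18, 178.18], [-50.72, 133.34], [12.68, 142.11], [-81.47, 261.47], [9.98, 163.14], [-165.26, 165.26]. Speed limits (degrees/s): [136.94, 136.94, 180, 180, 180, 180].

## Interface

Orientations are given as a 3x3 rotation matrix whose columns are the frame's x, y, z axes.
In Python, from rig import observe, get_image, camera_info, env gives the robot as it stands.
- The arm moves only by the tool drive_tool, never from a script. Its arguments are lists of equal length, an entry for each row: "offset": the shift along the tool's x, y, z in units of 40 mm (1.0 is 40 mm), a list of three; "turn": the turn, a rotation vector about the tool's x, y, z in units of 6 degrees (1.0 is 6 degrees), a list of three; "hand": the opening, from 0 (shut) to 1 (fully open). A call has exactly 10 rows; each row shifts and turns the commanded pose from where the row before left it, along the tool's axes as they then stand; what a row does not reach is not made up. A row lasts 1/8 s, in which the tool goes at most 62.5 mm and 10.7 degrees, less where a joint would pass 70% of its speed; a pose out of reach is approached as far as the arm can. A call is refused whole if a number of a shift passes 1 or a number of a turn 1, either way. A call with a gripper value outside its range is refused whole. The fingers move at their own pace and stop on an object; "newtons" is the grip in N (left out, the last holds). Time passes only in rows, so rows that do not move let the fingers close, or fill a call up. It gives the time, the measured TCP pose, the force, the opening and the grip force at its end, in the units of the state.
- observe(): the state, without advancing time (a new reading comes with each control period).
- get_image(name): name is "side" or "top" or "wrist"; returns the picture (420x560x3 uint8, blue, green, red); there is no depth.
- camera_info(name): a dict with "fx", "fy", "cx", "cy" (pixels), "world_to_cam" (4x4, takes a point from world to camera coordinates). Camera axes: x right, y down, z forward; pixel columns grow to the right and rows downward; lengths in m; the calibration is good to about 2 mm. The wrist camera is an equidistant fisheye: a pixel r from the principal point sees the ray r / f radians off the axis. A picture is of the moment at which its call begins: read the wrist's pose just before it. camera_info takes no time and is no camera call; for the wrist camera it gives the pose at the moment of the call.
- env.close_job(): hands the job in; it is judged then, once.
The state is a dict: "time_s": time; "q": joint angles; "qvel": joint speeds; "joint_efforts": joint torques, N m; "position": TCP position; "tool_rot": TCP orientation; "ft_force": force on the tool from outside, world axes, zero at the start; "wrist_torque": the same for the moment, N m; "grip_width": finger opening in m; "gripper_force": force on a finger pad.
Only numpy, scipy, OpenCV 4.12 (cv2) and the standard library are available. Lean on these libraries where they do the work, as an engineer would, in place of code of your own. Each camera call takes 0.05 s, during which the arm holds its last target. There are 200 camera calls.

## Working session

There is one attempt and no reset: what is moved stays moved. The work goes in short steps, Python scripts to look and compute and a tool call to move; the robot and the scene stay as the last step left them, time stands still between calls to the robot, and variables do not carry over. Pictures are saved under pics/ and viewed, at most 10 in all, crops included, and the job is handed in when it is done.

Besides the shell and the picture viewer there is one more tool, called after "Call:" as name(argument=value, ...), one argument or row to a line, values as JSON. drive_tool: Moves the arm, as the interface text tells. Its arguments: {"type":"object","properties":{"offset":{"type":"array"},"turn":{"type":"array"},"hand":{"type":"array"},"newtons":{"type":"number"}},"required":["offset","turn","hand"]}

```bash
mkdir -p pics
python3 - <<'E'
from rig import observe,get_image,camera_info,env
import cv2,numpy as np
s=observe();print({k:np.round(v,3).tolist() for k,v in s.items()}, env.hold_point_z)
for n in("top","side"):
    i=get_image(n);cv2.imwrite(f"pics/{n}0.png",i)
    c=camera_info(n);print(n,c['fx'],c['fy'],c['cx'],c['cy'],np.round(c['world_to_cam'],4).tolist())
E
```

```text
{'time_s': 0.0, 'q': [-77.424, 21.843, 74.385, 0.001, 83.86, -12.336], 'qvel': [-0.023, -0.048, -0.007, -0.1, -0.084, 0.019], 'joint_efforts': [-0.001, -44.846, -23.128, -0.0, 0.005, 0.0], 'position': [0.232, -0.499, 0.231], 'tool_rot': [[0.907, 0.421, -0.0], [0.421, -0.907, 0.001], [0.0, -0.001, -1.0]], 'ft_force': [-0.684, -0.227, -0.279], 'wrist_torque': [-0.032, 0.021, 0.026], 'gripper_force': 0.0, 'grip_width': 0.086} 0.0187
top 493.2415689929741 493.2415689929741 277.61605978279897 204.08395573367937 [[0.0159, -0.9998, -0.0093, 0.1489], [-0.9974, -0.0152, -0.0707, 0.5387], [0.0706, 0.0104, -0.9975, 1.5311], [0.0, 0.0, 0.0, 1.0]]
side 424.8677763132731 424.8677763132731 282.0070824957616 204.5914715922148 [[-0.8673, -0.4975, 0.018, 0.5314], [-0.2393, 0.3848, -0.8914, 0.1668], [0.4366, -0.7774, -0.4528, 1.1], [0.0, 0.0, 0.0, 1.0]]
```

Run:
```python
import cv2
a=cv2.imread('pics/top0.png');cv2.imwrite('pics/top0b.png',cv2.resize(a,(784,588),interpolation=cv2.INTER_CUBIC))
```

```text
(no output)
```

View pics/top0b.png

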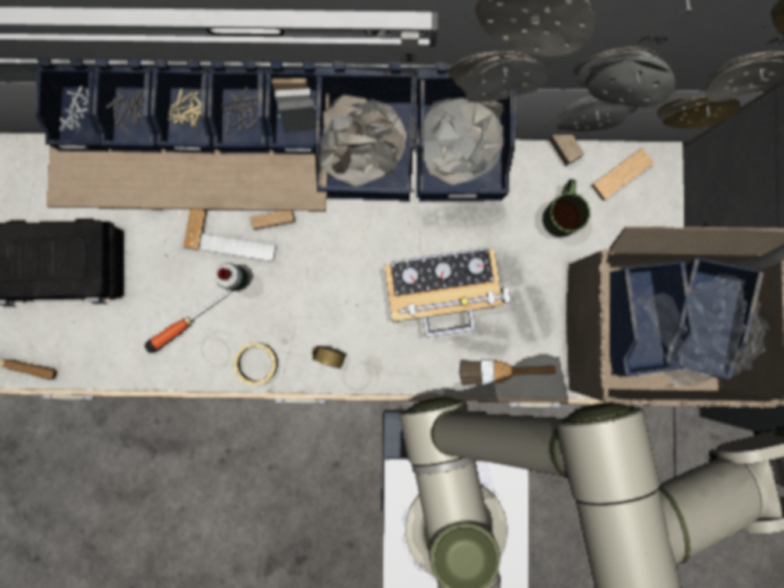

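View pics/side0.png

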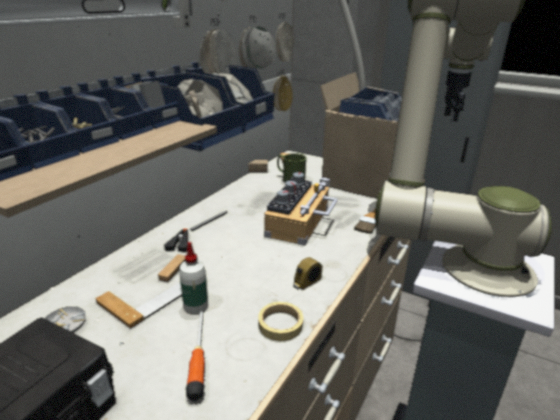

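Top picture (scaled 1.4): dials at about (410,276), (443,270), (476,266), brass knob (464,300), bar centre (447,326). The bottle is at (232,275), the tape measure at (328,356), and there is free bench left of the box.

```bash
cat > h.py <<'E'
from rig import observe,get_image,camera_info,env
import cv2,numpy as np
from scipy.spatial.transform import Rotation as R
def ray(n,uv,c=None):
    c=c or camera_info(n);d=np.array([(uv[0]-c['cx'])/c['fx'],(uv[1]-c['cy'])/c['fy']])
    if n=='wrist':
        t=np.hypot(*d);v=np.r_[d/t*np.sin(t),np.cos(t)] if t>1e-9 else np.array([0,0,1.])
    else: v=np.r_[d,1]
    M=np.array(c['world_to_cam']);return -M[:3,:3].T@M[:3,3],M[:3,:3].T@v
def atz(n,uv,z,c=None):
    o,v=ray(n,uv,c);return o+v*(z-o[2])/v[2]
def proj(n,p,c=None):
    c=c or camera_info(n);M=np.array(c['world_to_cam']);q=M[:3,:3]@p+M[:3,3]
    if n=='wrist':
        r=np.hypot(q[0],q[1]);t=np.arctan2(r,q[2]);d=q[:2]/r*t
    else:d=q[:2]/q[2]
    return d*[c['fx'],c['fy']]+[c['cx'],c['cy']]
def go(p,yaw):
    "from the present pose: total world shift, in tool axes and units, to TCP p with tool-down yaw of tool x (deg)"
    s=observe();T=np.array(s['tool_rot']);G=R.from_euler('z',yaw,degrees=True).as_matrix()@np.diag([1,-1,-1])
    print('now',np.round(s['position'],4),'units tool',np.round(T.T@(np.array(p)-s['position'])/.04,3),'goalframe units',np.round(G.T@(np.array(p)-s['position'])/.04,3),'turn',np.round(R.from_matrix(T.T@G).as_rotvec(degrees=True)/6,3))
E
python3 - <<'E'
from h import *
k=1/1.4
for nm,uv,z in [('dL',(410,276),.126),('dM',(443,270),.126),('dR',(476,266),.126),('bk',(464,300),.122),('bar',(447,326),.073),('bottle',(232,275),.17),('tm',(328,356),.05)]:
    print(nm,np.round(atz('top',np.array(uv)*k,z),3))
c=camera_info('wrist');M=np.array(c['world_to_cam']);s=observe();T=np.array(s['tool_rot'])
o=-M[:3,:3].T@M[:3,3];print('cam in tool',T.T@(o-s['position']),'\n',np.round(T.T@M[:3,:3].T,3),c['fx'],c['cx'],c['cy'])
E
```

```text
dL [0.55  0.112 0.126]
dM [0.564 0.043 0.126]
dR [ 0.573 -0.026  0.126]
bk [ 0.502 -0.002  0.122]
bar [0.447 0.029 0.073]
bottle [0.543 0.475 0.17 ]
tm [0.378 0.287 0.05 ]
cam in tool [ 0.0784632  -0.00016376 -0.1424754 ] 
 [[-0.001 -0.952 -0.306]
 [ 1.    -0.001  0.   ]
 [-0.    -0.306  0.952]] 325.19226210127806 280.99149560760713 208.03034722170977
```

Run:
```python
from h import *
go([.232,-.499,.36],24.9);go([.46,.04,.30],24.9);go([.46,.04,.30],9.5)
```

```text
now [ 0.2316 -0.4986  0.2308] units tool [ 0.005  0.01  -3.231] goalframe units [ 0.004  0.014 -3.231] turn [-0.012 -0.003  0.002]
now [ 0.2316 -0.4986  0.2308] units tool [10.85  -9.809 -1.715] goalframe units [10.848 -9.809 -1.731] turn [-0.012 -0.003  0.002]
now [ 0.2316 -0.4986  0.2308] units tool [10.85  -9.809 -1.715] goalframe units [  7.853 -12.337  -1.731] turn [-1.300e-02 -1.000e-03  2.569e+00]
```

Call:
drive_tool(
  offset=[
    [0,0,-1],
    [0,0,-1],
    [0.3,-0.3,-1],
    [0.8,-0.8,-0.2],
    [0.9,-0.8,0],
    [0.9,-0.8,0],
    [0.9,-0.8,0],
    [0.9,-0.8,0],
    [0.9,-0.8,0],
    [0.9,-0.8,0],
  ],
  turn=[
    [0,0,0],
    [0,0,0],
    [0,0,0],
    [0,0,0],
    [0,0,0],
    [0,0,0],
    [0,0,0],
    [0,0,0],
    [0,0,0],
    [0,0,0],
  ],
  hand=[0.7,0.7,0.7,0.7,0.7,0.7,0.7,0.7,0.7,0.7],
)

```text
time_s: 1.35
position: [0.3683, -0.1737, 0.3591]
tool_rot: [[0.907, 0.421, -0.0], [0.421, -0.907, 0.0], [-0.0, -0.0, -1.0]]
ft_force: [1.3, -0.6, -0.3]
grip_width: 0.0601
gripper_force: 0.0
```

Run:
```python
from h import *
go([.46,.04,.30],24.9);go([.46,.04,.30],9.5)
```

```text
now [ 0.3683 -0.1737  0.3591] units tool [ 4.328 -3.88   1.479] goalframe units [ 4.328 -3.881  1.478] turn [-0.004  0.001 -0.001]
now [ 0.3683 -0.1737  0.3591] units tool [ 4.328 -3.88   1.479] goalframe units [ 3.142 -4.891  1.478] turn [-4.000e-03  2.000e-03  2.566e+00]
```

Call:
drive_tool(
  offset=[
    [0.87,-0.78,0.2],
    [0.87,-0.78,0.2],
    [0.87,-0.78,0.3],
    [0.86,-0.77,0.4],
    [0.86,-0.77,0.38],
    [0,0,0],
    [0,0,0],
    [0,0,0],
    [0,0,0],
    [0,0,0],
  ],
  turn=[
    [0,0,0],
    [0,0,0],
    [0,0,0],
    [0,0,0],
    [0,0,0],
    [0,0,0.9],
    [0,0,0.9],
    [0,0,0.77],
    [0,0,0],
    [0,0,0],
  ],
  hand=[0.7,0.7,0.7,0.7,0.7,0.7,0.7,0.7,0.7,0.7],
)

```text
time_s: 2.6
position: [0.4597, 0.0385, 0.3]
tool_rot: [[0.986, 0.166, -0.0], [0.166, -0.986, 0.0], [-0.0, -0.0, -1.0]]
ft_force: [-0.0, -0.1, -0.8]
grip_width: 0.0602
gripper_force: 0.0
```

Run:
```python
from h import *
i=get_image('wrist');cv2.imwrite('pics/w1.png',i);cv2.imwrite('pics/w1b.png',cv2.resize(i,(784,588),interpolation=cv2.INTER_CUBIC))
import pickle;pickle.dump(camera_info('wrist'),open('w1.pkl','wb'));go([.46,.04,.3],9.5)
```

```text
now [0.4597 0.0384 0.3   ] units tool [ 0.014 -0.037  0.001] goalframe units [ 0.014 -0.037  0.001] turn [-0.001  0.002  0.01 ]
```

View pics/w1b.png

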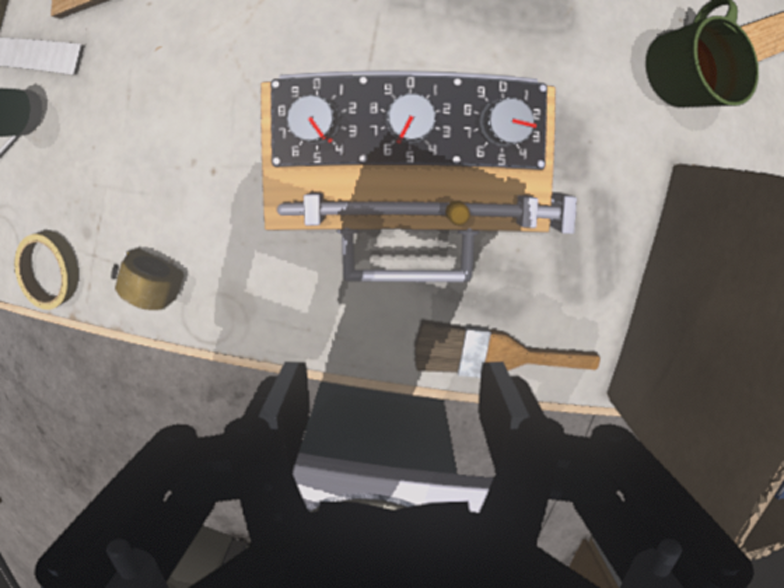

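Wrist view (scaled 1.4): knob tops at (310,118), (411,117), (512,120), with pointers near 4, 5.6 and 2.8. Brass knob at (459,213), bar centre (408,277). The square box outline aligns with the image.

Run:
```python
from h import *
import pickle
c=pickle.load(open('w1.pkl','rb'));im=cv2.imread('pics/w1.png').astype(int);b,g,r=im[...,0],im[...,1],im[...,2]
red=(r>150)&(g<110)&(b<110)
knob=(np.abs(r-g)<25)&(np.abs(g-b)<30)&(r>115)
D=[]
for nm,(u,v) in dict(L=(310,118),M=(411,117),R=(512,120)).items():
    u/=1.4;v/=1.4;W=np.zeros(red.shape,np.uint8);m=red|knob
    W[:]=m
    W[(np.hypot(*(np.indices(red.shape)-np.array([v,u])[:,None,None]))>20)]=0
    W=cv2.morphologyEx(W,cv2.MORPH_OPEN,np.ones((7,7),np.uint8))
    n,l,st,ce=cv2.connectedComponentsWithStats(W);k=1+np.argmax(st[1:,4])
    cs,_=cv2.findContours((l==k).astype(np.uint8),0,2);e=cv2.fitEllipse(cv2.convexHull(cs[0]))
    P=atz('wrist',e[0],.127,c)
    ys,xs=np.nonzero(red&(np.hypot(*(np.indices(red.shape)-np.array([v,u])[:,None,None]))<24))
    Q=np.array([atz('wrist',(x,y),.127,c) for x,y in zip(xs,ys)])[:,:2]
    D.append(P);print(nm,e,np.round(P,4),st[k],len(Q))
    d=Q.mean(0)-P[:2];  pc=np.linalg.svd(Q-Q.mean(0))[2][0];pc*=np.sign(pc@d)
    D.append((d,pc))
a=D[0]-D[4];yaw=np.degrees(np.arctan2(-a[0],a[1]));print('yaw',yaw,'dist',np.linalg.norm(a))
for i in(1,3,5):
    print([round((yaw-np.degrees(np.arctan2(w[1],w[0])))%360,1) for w in D[i]])
for nm,uv,z in [('bk',(459,211),.122),('barL',(347,279),.073),('barR',(470,277),.073),('tape',(147,275),.062),('bkrod',(459,212),.11)]:
    print(nm,np.round(atz('wrist',np.array(uv)/1.4,z,c),4))
```

```text
L ((220.6803436279297, 83.49369049072266), (31.604394912719727, 34.08317184448242), 47.453521728515625) [0.5512 0.1126 0.127 ] [205  68  32  32 753] 42
M ((293.7242126464844, 82.4515609741211), (32.307708740234375, 34.19389724731445), 109.62388610839844) [0.5625 0.0436 0.127 ] [278  67  33  32 775] 40
R ((364.953125, 85.6783218383789), (30.396835327148438, 32.40884780883789), 161.65081787109375) [ 0.5734 -0.0249  0.127 ] [350  70  30  32 712] 43
yaw 9.154511202428727 dist 0.13932475017804957
[np.float64(145.4), np.float64(140.0)]
[np.float64(205.3), np.float64(207.8)]
[np.float64(97.5), np.float64(99.1)]
bk [ 0.5023 -0.0016  0.122 ]
barL [0.4241 0.0725 0.073 ]
barR [ 0.4432 -0.0304  0.073 ]
tape [0.3934 0.2681 0.062 ]
bkrod [ 0.5002 -0.0037  0.11  ]
```

Run:
```python
from h import *
go([.5512,.1126,.102],9.5)
```

```text
now [0.4597 0.0384 0.3   ] units tool [ 2.564 -1.448  4.951] goalframe units [ 2.562 -1.451  4.951] turn [-0.001  0.002  0.01 ]
```

Call:
drive_tool(
  offset=[
    [0.9,-0.5,0.4],
    [0.9,-0.5,0.6],
    [0.764,-0.448,0.95],
    [0,0,1],
    [0,0,0.5],
    [0,0,0.5],
    [0,0,0.5],
    [0,0,0.5],
    [0,0,0],
    [0,0,0],
  ],
  turn=[
    [0,0,0],
    [0,0,0],
    [0,0,0],
    [0,0,0],
    [0,0,0],
    [0,0,0],
    [0,0,0],
    [0,0,0],
    [0,0,0],
    [0,0,0],
  ],
  hand=[0.65,0.65,0.65,0.65,0.65,0.65,0.65,0.65,0.65,0.3],
  newtons=40,
)

```text
time_s: 3.9
position: [0.5518, 0.1125, 0.1029]
tool_rot: [[0.986, 0.165, 0.001], [0.165, -0.986, -0.0], [0.001, 0.0, -1.0]]
ft_force: [0.4, 0.5, 0.5]
grip_width: 0.0387
gripper_force: 0.0
```

Call:
drive_tool(
  offset=[
    [0,0,0],
    [0,0,0],
    [0,0,0],
    [0,0,0],
    [0,0,0],
    [0,0,0],
    [0,0,0],
    [0,0,0],
    [0,0,0],
    [0,0,0],
  ],
  turn=[
    [0,0,0],
    [0,0,0],
    [0,0,-1],
    [0,0,-1],
    [0,0,-1],
    [0,0,-1],
    [0,0,-1],
    [0,0,-1],
    [0,0,-1],
    [0,0,-1],
  ],
  hand=[0.1,0.1,0.1,0.1,0.1,0.1,0.1,0.1,0.1,0.1],
)

```text
time_s: 5.15
position: [0.5515, 0.1132, 0.1032]
tool_rot: [[0.534, 0.845, 0.001], [0.845, -0.534, 0.001], [0.002, 0.001, -1.0]]
ft_force: [-1.3, 4.7, 8.5]
grip_width: 0.0317
gripper_force: 40.1
```

Call:
drive_tool(
  offset=[
    [0,0,0],
    [0,0,0],
    [0,0,0],
    [0,0,0],
    [0,0,0],
    [0,0,0],
    [0,0,0],
    [0,0,0],
    [0,0,-0.7],
    [0,0,-0.9],
  ],
  turn=[
    [0,0,-1],
    [0,0,-1],
    [0,0,-1],
    [0,0,-0.6],
    [0,0,0],
    [0,0,0],
    [0,0,0],
    [0,0,0],
    [0,0,0],
    [0,0,0],
  ],
  hand=[0.1,0.1,0.1,0.1,0.1,0.65,0.65,0.65,0.65,0.65],
)

```text
time_s: 6.4
position: [0.5511, 0.1123, 0.1662]
tool_rot: [[0.189, 0.982, -0.002], [0.982, -0.189, -0.0], [-0.0, -0.002, -1.0]]
ft_force: [0.7, -0.3, -1.0]
grip_width: 0.0558
gripper_force: 0.0
```

Run:
```python
from h import *
s=observe();T=s['tool_rot'];y=np.degrees(np.arctan2(T[1][0],T[0][0]));print(y,s['q'])
go([.5625,.0436,.102],y)
```

```text
79.07661734553228 [-5.35786030e-01  2.61988853e+01  7.84386014e+01 -7.50714320e-03
  7.54803785e+01  1.03895146e+01]
now [0.5511 0.1123 0.1662] units tool [-1.632  0.61   1.605] goalframe units [-1.633  0.607  1.605] turn [-0.019  0.005 -0.   ]
```

Call:
drive_tool(
  offset=[
    [-0.85,0.3,0],
    [-0.782,0.31,0],
    [0,0,0.5],
    [0,0,0.6],
    [0,0,0.5],
    [0,0,0],
    [0,0,0],
    [0,0,0],
    [0,0,0],
    [0,0,0],
  ],
  turn=[
    [0,0,0],
    [0,0,0],
    [0,0,0],
    [0,0,0],
    [0,0,0],
    [0,0,0],
    [0,0,0],
    [0,0,0],
    [0,0,0],
    [0,0,0.5],
  ],
  hand=[0.65,0.65,0.65,0.65,0.65,0.65,0.1,0.1,0.1,0.1],
)

```text
time_s: 7.65
position: [0.5625, 0.0439, 0.1034]
tool_rot: [[0.241, 0.97, -0.0], [0.97, -0.241, -0.0], [-0.0, -0.0, -1.0]]
ft_force: [-4.6, -0.1, 5.0]
grip_width: 0.0315
gripper_force: 39.9
```

Call:
drive_tool(
  offset=[
    [0,0,0],
    [0,0,0],
    [0,0,0],
    [0,0,0],
    [0,0,0],
    [0,0,0],
    [0,0,0],
    [0,0,0],
    [0,0,0],
    [0,0,0],
  ],
  turn=[
    [0,0,1],
    [0,0,1],
    [0,0,1],
    [0,0,1],
    [0,0,1],
    [0,0,1],
    [0,0,1],
    [0,0,0],
    [0,0,0],
    [0,0,0],
  ],
  hand=[0.1,0.1,0.1,0.1,0.1,0.1,0.1,0.1,0.65,0.65],
)

```text
time_s: 8.9
position: [0.5633, 0.0438, 0.1024]
tool_rot: [[0.828, 0.561, 0.001], [0.561, -0.828, -0.0], [0.001, 0.001, -1.0]]
ft_force: [-0.0, 1.0, 0.0]
grip_width: 0.0554
gripper_force: 0.0
```

Run:
```python
from h import *
s=observe();T=s['tool_rot'];y=np.degrees(np.arctan2(T[1][0],T[0][0]));print(y,s['q'])
go([.5734,-.0249,.102],y)
```

```text
34.139664559497014 [-7.56273577e+00  3.03383723e+01  8.30420700e+01  5.42459024e-03
  6.65613696e+01  4.82954588e+01]
now [0.5633 0.0438 0.1024] units tool [-0.755  1.562  0.01 ] goalframe units [-0.755  1.562  0.01 ] turn [ 0.006 -0.008 -0.   ]
```

Call:
drive_tool(
  offset=[
    [0,0,-0.8],
    [0,0,-0.8],
    [-0.38,0.78,0],
    [-0.375,0.782,0],
    [0,0,0.5],
    [0,0,0.6],
    [0,0,0.5],
    [0,0,0],
    [0,0,0],
    [0,0,0],
  ],
  turn=[
    [0,0,0],
    [0,0,0],
    [0,0,0],
    [0,0,0],
    [0,0,0],
    [0,0,0],
    [0,0,0],
    [0,0,0],
    [0,0,0],
    [0,0,0],
  ],
  hand=[0.65,0.65,0.65,0.65,0.65,0.65,0.65,0.65,0.1,0.1],
)

```text
time_s: 10.15
position: [0.5739, -0.0254, 0.1034]
tool_rot: [[0.828, 0.561, 0.003], [0.561, -0.828, -0.001], [0.002, 0.003, -1.0]]
ft_force: [0.8, -1.3, 2.6]
grip_width: 0.0318
gripper_force: 39.9
```

Call:
drive_tool(
  offset=[
    [0,0,0],
    [0,0,0],
    [0,0,0],
    [0,0,0],
    [0,0,0],
    [0,0,0],
    [0,0,0],
    [0,0,0],
    [0,0,0],
    [0,0,0],
  ],
  turn=[
    [0,0,0],
    [0,0,0.6],
    [0,0,1],
    [0,0,1],
    [0,0,1],
    [0,0,1],
    [0,0,1],
    [0,0,1],
    [0,0,1],
    [0,0,0],
  ],
  hand=[0.1,0.1,0.1,0.1,0.1,0.1,0.1,0.1,0.1,0.1],
)

```text
time_s: 11.4
position: [0.5739, -0.0256, 0.1034]
tool_rot: [[0.98, -0.201, 0.003], [-0.201, -0.98, -0.002], [0.003, 0.001, -1.0]]
ft_force: [1.3, -4.4, 4.8]
grip_width: 0.0314
gripper_force: 40.3
```

Run:
```python
from h import *
s=observe();T=s['tool_rot'];y=np.degrees(np.arctan2(T[1][0],T[0][0]));print(y,s['q'])
go([.46,.03,.24],y)
go([.46,.03,.24],9.2)
```

```text
-11.583962151753143 [-1.43359188e+01  3.10258988e+01  8.14807159e+01 -4.55008821e-02
  6.72940696e+01  8.72656223e+01]
now [ 0.5739 -0.0256  0.1034] units tool [-3.057 -0.787 -3.426] goalframe units [-3.069 -0.79  -3.414] turn [ 0.009 -0.033 -0.   ]
now [ 0.5739 -0.0256  0.1034] units tool [-3.057 -0.787 -3.426] goalframe units [-2.589 -1.827 -3.414] turn [ 0.014 -0.031 -3.464]
```

Call:
drive_tool(
  offset=[
    [0,0,0],
    [0,0,0],
    [0,0,-0.8],
    [0,0,-1],
    [0,0,-0.6],
    [0,0,0],
    [0,0,0],
    [0,0,0],
    [0,0,0],
    [0,0,0],
  ],
  turn=[
    [0,0,0],
    [0,0,0],
    [0,0,0],
    [0,0,0],
    [0,0,-1],
    [0,0,-1],
    [0,0,-1],
    [0,0,-1],
    [0,0,-1],
    [0,0,-1],
  ],
  hand=[0.65,0.65,0.65,0.65,0.65,0.65,0.65,0.65,0.5,0.4],
)

```text
time_s: 12.65
position: [0.5727, -0.0246, 0.1978]
tool_rot: [[0.908, 0.418, -0.001], [0.418, -0.908, 0.001], [-0.001, -0.001, -1.0]]
ft_force: [0.6, -0.2, -0.3]
grip_width: 0.0344
gripper_force: 0.0
```

Call:
drive_tool(
  offset=[
    [0,0,0],
    [0,0,0],
    [0,0,0],
    [0,0,0],
    [0,0,0],
    [0,0,0],
    [0,0,0],
    [0,0,0],
    [0,0,0],
    [0,0,0],
  ],
  turn=[
    [0,0,-1],
    [0,0,-1],
    [0,0,-1],
    [0,0,-1],
    [0,0,-1],
    [0,0,-1],
    [0,0,-1],
    [0,0,-1],
    [0,0,-1],
    [0,0,-1],
  ],
  hand=[0.38,0.38,0.38,0.38,0.38,0.38,0.38,0.38,0.38,0.38],
)

```text
time_s: 13.9
position: [0.5727, -0.0246, 0.1978]
tool_rot: [[0.092, 0.996, -0.001], [0.996, -0.092, 0.001], [0.001, -0.001, -1.0]]
ft_force: [0.6, 0.1, 1.3]
grip_width: 0.0327
gripper_force: 0.0
```

Run:
```python
from h import *
go([.4965,-.001,.2],99.2)
```

```text
now [ 0.5727 -0.0246  0.1978] units tool [ 0.411 -1.952 -0.052] goalframe units [ 0.886 -1.787 -0.054] turn [-0.009 -0.006 -2.415]
```

Call:
drive_tool(
  offset=[
    [0,0,0],
    [0,0,0],
    [0,0,0],
    [0.4,-0.9,-0.5],
    [0.486,-0.887,-0.5],
    [0,0,0],
    [0,0,0],
    [0,0,0],
    [0,0,0],
    [0,0,0],
  ],
  turn=[
    [0,0,-1],
    [0,0,-1],
    [0,0,-0.415],
    [0,0,0],
    [0,0,0],
    [0,0,0],
    [0,0,0],
    [0,0,0],
    [0,0,0],
    [0,0,0],
  ],
  hand=[0.38,0.38,0.38,0.38,0.38,0.38,0.38,0.38,0.38,0.38],
)

```text
time_s: 15.15
position: [0.4971, -0.0012, 0.2377]
tool_rot: [[-0.156, 0.988, -0.001], [0.988, 0.156, 0.0], [0.0, -0.001, -1.0]]
ft_force: [-0.2, -0.1, -0.2]
grip_width: 0.0323
gripper_force: 0.0
```

Run:
```python
from h import *
import pickle
c=camera_info('wrist');i=get_image('wrist');cv2.imwrite('pics/w2.png',i);pickle.dump(c,open('w2.pkl','wb'))
im=i.astype(int);b,g,r=im[...,0],im[...,1],im[...,2];red=(r>150)&(g<110)&(b<110)
for nm,P in dict(L=(.5512,.1126),M=(.5625,.0436),R=(.5734,-.0249)).items():
    p=proj('wrist',np.r_[P,.127],c);ys,xs=np.nonzero(red&(np.hypot(*(np.indices(red.shape)-p[::-1][:,None,None]))<45))
    Q=np.array([atz('wrist',(x,y),.127,c) for x,y in zip(xs,ys)])[:,:2]
    d=Q.mean(0)-P;pc=np.linalg.svd(Q-Q.mean(0))[2][0];pc*=np.sign(pc@d)
    print(nm,p,len(Q),[round((9.15-np.degrees(np.arctan2(w[1],w[0])))%360,1) for w in(d,pc)])
go([.4965,-.001,.22],99.2)
cv2.imwrite('pics/w2b.png',cv2.resize(i,(784,588),interpolation=cv2.INTER_CUBIC))
```

```text
L [372.24591477  77.7122477 ] 76 [np.float64(81.4), np.float64(87.2)]
M [369.72349299 164.54214901] 73 [np.float64(248.3), np.float64(244.6)]
R [363.52968523 243.54934108] 33 [np.float64(136.6), np.float64(141.2)]
now [ 0.497  -0.0011  0.2378] units tool [ 0.005 -0.012  0.446] goalframe units [ 0.005 -0.012  0.446] turn [-0.005 -0.002 -0.037]
```

View pics/w2b.png

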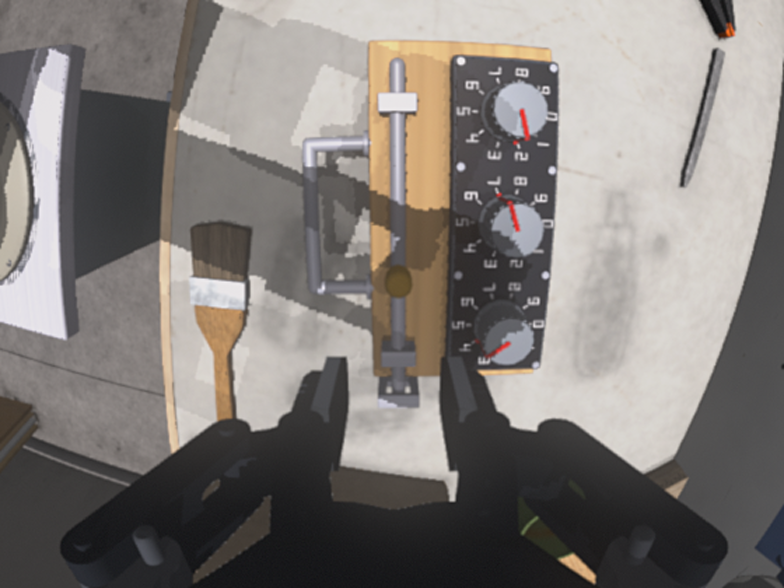

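The view shows the knob-top pointers plus a small red mark on each skirt. I'll separate the two, and locate the brass knob (398,281 scaled).

```bash
cat > dial.py <<'E'
from h import *
import pickle
def run(n):
    c=pickle.load(open(n+'.pkl','rb'));i=cv2.imread(f'pics/{n}.png');hsv=cv2.cvtColor(i,cv2.COLOR_BGR2HSV)
    red=(((hsv[...,0]<8)|(hsv[...,0]>172))&(hsv[...,1]>130)&(hsv[...,2]>70)).astype(np.uint8)
    N,l,st,ce=cv2.connectedComponentsWithStats(red,connectivity=8)
    for nm,P in dict(L=(.5512,.1126),M=(.5625,.0436),R=(.5734,-.0249)).items():
        p=proj('wrist',np.r_[P,.127],c)
        for k in range(1,N):
            if np.hypot(*(ce[k]-p))<32 and st[k,4]>3:
                ys,xs=np.nonzero(l==k)
                z=.127 if st[k,4]>18 else .099
                Q=np.array([atz('wrist',(x,y),z,c) for x,y in zip(xs,ys)])[:,:2];d=Q.mean(0)-P
                pc=np.linalg.svd(Q-Q.mean(0))[2][0];pc*=np.sign(pc@d)
                print(n,nm,st[k,4],'r mm',np.round(np.hypot(*d)*1e3,1),'ext',np.round(np.ptp((Q-P)@pc)*1e3,1),[round((9.15-np.degrees(np.arctan2(w[1],w[0])))%360,1) for w in(d,pc)])
    return c,hsv
if __name__=='__main__':
    run('w1');c,hsv=run('w2')
    m=(hsv[...,0]>12)&(hsv[...,0]<30)&(hsv[...,1]>180);m[:185]=0;m[220:]=0;m[:,:265]=0;m[:,305:]=0
    ys,xs=np.nonzero(m);print(len(xs),xs.min(),xs.max(),ys.min(),ys.max())
    for z in(.122,.116,.11):print(atz('wrist',((xs.min()+xs.max())/2,(ys.min()+ys.max())/2),z,c))
E
python3 dial.py
```

```text
w1 L 39 r mm 9.3 ext 17.7 [np.float64(146.8), np.float64(145.3)]
w1 L 7 r mm 19.0 ext 2.2 [np.float64(147.2), np.float64(174.5)]
w1 M 41 r mm 9.0 ext 16.1 [np.float64(205.1), np.float64(206.8)]
w1 R 42 r mm 9.8 ext 16.8 [np.float64(97.2), np.float64(97.9)]
w2 L 67 r mm 9.3 ext 17.1 [np.float64(77.7), np.float64(78.1)]
w2 L 8 r mm 18.7 ext 3.3 [np.float64(77.5), np.float64(143.2)]
w2 M 6 r mm 19.0 ext 2.8 [np.float64(251.5), np.float64(165.8)]
w2 M 66 r mm 9.7 ext 18.4 [np.float64(250.2), np.float64(250.6)]
w2 R 42 r mm 7.6 ext 15.8 [np.float64(139.5), np.float64(144.7)]Traceback (most recent call last):
  File "dial.py", line 20, in <module>
    ys,xs=np.nonzero(m);print(len(xs),xs.min(),xs.max(),ys.min(),ys.max())
                                      ~~~~~~^^
    return umr_minimum(a, axis, None, out, keepdims, initial, where)
ValueError: zero-size array to reduction operation minimum which has no identity
```

Call:
drive_tool(
  offset=[
    [0.9,0.6,0.2],
    [0.9,0.6,0.3],
    [0.8,0.58,0.6],
    [0,0,0.8],
    [0,0,0.5],
    [0,0,0.5],
    [0,0,0.5],
    [0,0,0],
    [0,0,0],
    [0,0,0],
  ],
  turn=[
    [0,0,0],
    [0,0,0],
    [0,0,0],
    [0,0,0],
    [0,0,0],
    [0,0,0],
    [0,0,0],
    [0,0,0],
    [0,0,0],
    [0,0,0],
  ],
  hand=[0.65,0.65,0.65,0.65,0.65,0.65,0.65,0.65,0.1,0.1],
)

```text
time_s: 16.45
position: [0.551, 0.1127, 0.1033]
tool_rot: [[-0.156, 0.988, 0.001], [0.988, 0.156, -0.0], [-0.0, 0.001, -1.0]]
ft_force: [-3.1, -1.1, 4.0]
grip_width: 0.0319
gripper_force: 39.7
```

Call:
drive_tool(
  offset=[
    [0,0,0],
    [0,0,0],
    [0,0,0],
    [0,0,0],
    [0,0,0],
    [0,0,0],
    [0,0,-0.5],
    [0,0,-1],
    [0,-0.5,-0.5],
    [-0.5,-0.8,0],
  ],
  turn=[
    [0,0,0],
    [0,0,-0.5],
    [0,0,-0.43],
    [0,0,0],
    [0,0,0],
    [0,0,0],
    [0,0,0],
    [0,0,0],
    [0,0,0],
    [0,0,0],
  ],
  hand=[0.1,0.1,0.1,0.1,0.6,0.6,0.6,0.6,0.5,0.4],
)

```text
time_s: 17.7
position: [0.5061, 0.0807, 0.1835]
tool_rot: [[-0.253, 0.967, 0.004], [0.967, 0.253, -0.0], [-0.001, 0.004, -1.0]]
ft_force: [0.4, -0.5, -0.7]
grip_width: 0.0341
gripper_force: 0.0
```

Run:
```python
from h import *
import pickle
c=camera_info('wrist');i=get_image('wrist');cv2.imwrite('pics/w3.png',i);pickle.dump(c,open('w3.pkl','wb'))
import dial;dial.run('w3')
p=proj('wrist',np.array([.4965,-.001,.116]),c);print(p)
go([.4965,-.001,.12],99.2)
c=pickle.load(open('w2.pkl','rb'));i=cv2.imread('pics/w2.png');print(cv2.cvtColor(i,cv2.COLOR_BGR2HSV)[201,276:294].tolist())
for v in (281,275):
  for z in(.122,.116,.11):print(v,z,atz('wrist',(398/1.4,v/1.4),z,c))
```

```text
w3 L 64 r mm 8.9 ext 16.0 [np.float64(72.1), np.float64(70.7)]
w3 R 6 r mm 19.8 ext 2.7 [np.float64(141.6), np.float64(81.3)]
[242.9605029  313.27296087]
now [0.5028 0.0782 0.1827] units tool [-1.876 -0.65   1.57 ] goalframe units [-1.93  -0.472  1.568] turn [-0.005  0.01   0.896]
[[18, 114, 87], [19, 127, 94], [19, 134, 99], [19, 135, 100], [18, 131, 101], [19, 130, 102], [19, 134, 101], [20, 134, 101], [19, 134, 101], [19, 135, 100], [19, 130, 100], [19, 134, 99], [19, 131, 99], [20, 134, 99], [19, 133, 98], [20, 134, 95], [19, 132, 91], [18, 119, 94]]
281 0.122 [0.49935806 0.00112933 0.122     ]
281 0.116 [ 0.49968882 -0.00061777  0.116     ]
281 0.11 [ 0.50001957 -0.00236487  0.11      ]
275 0.122 [0.49877567 0.00477083 0.122     ]
275 0.116 [0.4990929  0.00310834 0.116     ]
275 0.11 [0.49941012 0.00144585 0.11      ]
```

Call:
drive_tool(
  offset=[
    [0,0,0],
    [-0.95,-0.19,0],
    [-0.98,-0.197,0],
    [0,0,0.7],
    [0,0,0.7],
    [0,0,0.4],
    [0,0,0.34],
    [0,0,0],
    [0,0,0],
    [0,0,0],
  ],
  turn=[
    [0,0,0.9],
    [0,0,0],
    [0,0,0],
    [0,0,0],
    [0,0,0],
    [0,0,0],
    [0,0,0],
    [0,0,0],
    [0,0,0],
    [0,0,0],
  ],
  hand=[0.38,0.38,0.38,0.38,0.38,0.38,0.38,0.38,0.05,0.05],
)

```text
time_s: 19.0
position: [0.4994, 0.0016, 0.0969]
tool_rot: [[-0.16, 0.987, -0.008], [0.987, 0.16, -0.001], [0.001, -0.008, -1.0]]
ft_force: [-15.0, -4.2, 9.2]
grip_width: 0.0153
gripper_force: 39.0
```

Call:
drive_tool(
  offset=[
    [0,0,0],
    [0.15,0,0],
    [0.15,0,0],
    [0.15,0,0],
    [0.08,0,0],
    [0,0,0],
    [0,0,0],
    [0,0,0],
    [0,0,0],
    [0,0,0],
  ],
  turn=[
    [0,0,0],
    [0,0,0],
    [0,0,0],
    [0,0,0],
    [0,0,0],
    [0,0,0],
    [0,0,0],
    [0,0,0],
    [0,0,0],
    [0,0,0],
  ],
  hand=[0.05,0.05,0.05,0.05,0.05,0.05,0.05,0.05,0.38,0.38],
)

```text
time_s: 20.25
position: [0.4998, 0.0226, 0.0971]
tool_rot: [[-0.159, 0.987, 0.002], [0.987, 0.159, -0.0], [-0.0, 0.002, -1.0]]
ft_force: [0.6, -0.2, -0.1]
grip_width: 0.0321
gripper_force: 0.0
```

Run:
```python
from h import *
ex=np.array([.987,.159,0]);m=np.array([.5625,.0436,0])
bar=m-.128*ex;bar[2]=.073;print('bar',bar)
go(bar-[0,0,.019],99.2)
```

```text
bar [0.436164 0.023248 0.073   ]
now [0.4998 0.0226 0.0971] units tool [ 0.269 -1.57   1.076] goalframe units [ 0.27  -1.568  1.079] turn [ 0.017  0.004 -0.006]
```

Call:
drive_tool(
  offset=[
    [0,0,-0.6],
    [0,0,-0.7],
    [0.13,-0.8,0],
    [0.14,-0.78,0.3],
    [0,0,0.5],
    [0,0,0],
    [0,0,0],
    [0,0,0],
    [0,0,0],
    [0,0,0],
  ],
  turn=[
    [0,0,0],
    [0,0,0],
    [0,0,0],
    [0,0,0],
    [0,0,0],
    [0,0,0],
    [0,0,0],
    [0,0,0],
    [0,0,0],
    [0,0,0],
  ],
  hand=[0.38,0.38,0.34,0.33,0.33,0.33,0.33,0.33,0.33,0.33],
)

```text
time_s: 21.5
position: [0.4353, 0.0232, 0.1167]
tool_rot: [[-0.159, 0.987, 0.0], [0.987, 0.159, -0.0], [-0.0, 0.0, -1.0]]
ft_force: [-0.7, 0.3, -0.1]
grip_width: 0.0284
gripper_force: 0.0
```

Run:
```python
from h import *
import pickle
c=pickle.load(open('w2.pkl','rb'));print('bar from w2',atz('wrist',(311/1.4,217/1.4),.078,c))
c=camera_info('wrist');i=get_image('wrist');pickle.dump(c,open('w4.pkl','wb'));cv2.imwrite('pics/w4.png',i)
ex=np.array([.987,.159,0]);ey=np.array([-.159,.987,0]);m=np.array([.5625,.0436,0])
for t in(-.05,0,.05):
    p=m-.128*ex+t*ey;p[2]=.073;u=proj('wrist',p,c);print(u);cv2.circle(i,tuple(int(x) for x in u.round()),2,(0,0,255),-1)
cv2.imwrite('pics/w4b.png',cv2.resize(i,(784,588)))
go([.436,.0232,.054],99.2)
```

```text
bar from w2 [0.43664804 0.02383966 0.078     ]
[282.27055637 303.47034434]
[282.34641778 236.7993908 ]
[282.38632775 156.4593593 ]
now [0.4352 0.0232 0.1166] units tool [-0.004  0.019  1.565] goalframe units [-0.004  0.019  1.565] turn [ 0.001  0.    -0.006]
```

View pics/w4b.png

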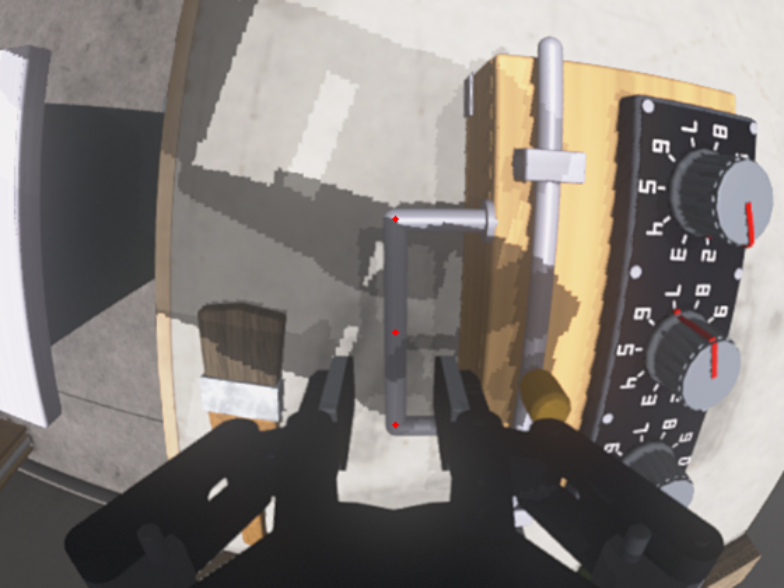

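Call:
drive_tool(
  offset=[
    [0,0.01,0.5],
    [0,0.01,0.5],
    [0,0,0.35],
    [0,0,0.25],
    [0,0,0],
    [0,0,0],
    [0,0,0],
    [0,0,0],
    [0,0,0],
    [0,0,0],
  ],
  turn=[
    [0,0,0],
    [0,0,0],
    [0,0,0],
    [0,0,0],
    [0,0,0],
    [0,0,0],
    [0,0,0],
    [0,0,0],
    [0,0,0],
    [0,0,0],
  ],
  hand=[0.33,0.33,0.33,0.33,0.33,0.0,0.0,0.0,0.0,0.0],
  newtons=60,
)

```text
time_s: 22.8
position: [0.436, 0.0232, 0.0529]
tool_rot: [[-0.159, 0.987, 0.0], [0.987, 0.159, -0.0], [-0.0, 0.0, -1.0]]
ft_force: [-4.4, -1.9, 5.9]
grip_width: 0.0076
gripper_force: 58.8
```

```bash
cat > arc.py <<'E'
import numpy as np
N=20;r=.164;f=np.radians(1.75)
th=1.66*(1-np.cos(np.pi*np.linspace(0,1,N+1)))/2*.35+1.66*np.linspace(0,1,N+1)*.65
al=np.radians(30)*np.linspace(0,1,N+1)
B=np.c_[-np.cos(th+f),np.sin(th+f)]*r
tz=np.c_[np.sin(al),-np.cos(al)];ty=np.c_[np.cos(al),np.sin(al)]
T=B+.019*tz
for k in range(N):
    d=(T[k+1]-T[k])/.04;print(k,round(d@ty[k],2),round(d@tz[k],2),round(-np.degrees(al[k+1]-al[k])/6,3),end=' | ')
E
python3 arc.py
```

```text
0 0.03 -0.24 -0.25 | 1 0.05 -0.26 -0.25 | 2 0.08 -0.28 -0.25 | 3 0.12 -0.3 -0.25 | 4 0.16 -0.31 -0.25 | 5 0.21 -0.31 -0.25 | 6 0.25 -0.3 -0.25 | 7 0.29 -0.28 -0.25 | 8 0.33 -0.24 -0.25 | 9 0.37 -0.2 -0.25 | 10 0.39 -0.16 -0.25 | 11 0.4 -0.11 -0.25 | 12 0.4 -0.06 -0.25 | 13 0.39 -0.01 -0.25 | 14 0.37 0.03 -0.25 | 15 0.35 0.07 -0.25 | 16 0.32 0.1 -0.25 | 17 0.28 0.12 -0.25 | 18 0.24 0.13 -0.25 | 19 0.21 0.13 -0.25 |
```

Call:
drive_tool(
  offset=[
    [0,0.03,-0.24],
    [0,0.05,-0.26],
    [0,0.08,-0.28],
    [0,0.12,-0.3],
    [0,0.16,-0.31],
    [0,0.21,-0.31],
    [0,0.25,-0.3],
    [0,0.29,-0.28],
    [0,0.33,-0.24],
    [0,0.37,-0.2],
  ],
  turn=[
    [-0.25,0,0],
    [-0.25,0,0],
    [-0.25,0,0],
    [-0.25,0,0],
    [-0.25,0,0],
    [-0.25,0,0],
    [-0.25,0,0],
    [-0.25,0,0],
    [-0.25,0,0],
    [-0.25,0,0],
  ],
  hand=[0,0,0,0,0,0,0,0,0,0],
)

```text
time_s: 24.05
position: [0.4936, 0.033, 0.1735]
tool_rot: [[-0.16, 0.955, 0.25], [0.987, 0.155, 0.04], [-0.0, 0.253, -0.967]]
ft_force: [-24.4, -9.5, 15.8]
grip_width: 0.008
gripper_force: 62.4
```

```bash
cat > lid.py <<'E'
from h import *
s=observe();T=np.array(s['tool_rot']);g=np.array(s['position'])-.019*T[:,2]
ex=np.array([.987,.159,0]);m=np.array([.5625,.0436,0]);h=m+.036*ex;h[2]=.068
d=g-h;a=d@ex;print('r',np.hypot(a,d[2]),'theta',np.arctan2(d[2],-a)-.0305,'y',d@[-.159,.987,0],'tilt',np.degrees(np.arcsin(T[:,2]@ex)),s['ft_force'])
E
python3 lid.py
```

```text
r 0.16601827845206135 theta 0.812004715298536 y 0.0004637539004604367 tilt 14.667533599922598 [-24.39260338  -9.50093552  15.76431631]
```

Call:
drive_tool(
  offset=[
    [0,0.38,-0.19],
    [0,0.39,-0.14],
    [0,0.4,-0.07],
    [0,0.39,-0.01],
    [0,0.37,0.03],
    [0,0.35,0.07],
    [0,0.32,0.1],
    [0,0.28,0.12],
    [0,0.24,0.13],
    [0,0.21,0.13],
  ],
  turn=[
    [-0.25,0,0],
    [-0.25,0,0],
    [-0.25,0,0],
    [-0.25,0,0],
    [-0.25,0,0],
    [-0.25,0,0],
    [-0.25,0,0],
    [-0.25,0,0],
    [-0.25,0,0],
    [-0.25,0,0],
  ],
  hand=[0,0,0,0,0,0,0,0,0,0],
)

```text
time_s: 25.3
position: [0.6248, 0.0545, 0.2168]
tool_rot: [[-0.16, 0.854, 0.496], [0.987, 0.138, 0.081], [0.0, 0.502, -0.865]]
ft_force: [-5.7, 0.8, 1.2]
grip_width: 0.0076
gripper_force: 63.4
```

```bash
python3 lid.py
```

```text
r 0.16619058486347518 theta 1.6469211002287352 y 0.0008514177126930014 tilt 30.146583956320526 [-5.72377962  0.82644322  1.23105267]
```

Call:
drive_tool(
  offset=[
    [0,0,0],
    [0,0,0],
    [0,0,0],
    [0,0,-0.7],
    [0,0,-1],
    [0,0,-1],
    [0,-0.6,-0.3],
    [0,-0.8,-0.3],
    [0,-0.8,-0.2],
    [0,-0.8,0],
  ],
  turn=[
    [0,0,0],
    [0,0,0],
    [0,0,0],
    [0,0,0],
    [0,0,0],
    [0,0,0],
    [1,0,0],
    [1,0,0],
    [1,0,0],
    [1,0,0],
  ],
  hand=[0.3,0.3,0.33,0.33,0.33,0.35,0.4,0.5,0.6,0.6],
)

```text
time_s: 26.55
position: [0.4472, 0.0251, 0.2966]
tool_rot: [[-0.159, 0.982, 0.102], [0.987, 0.158, 0.016], [-0.001, 0.103, -0.995]]
ft_force: [0.1, -0.4, 0.2]
grip_width: 0.0514
gripper_force: 0.0
```

Call:
drive_tool(
  offset=[
    [0,-0.5,0],
    [0,0,0],
    [0,0,0],
    [0,0,0],
    [0,0,0],
    [0,0,0],
    [0,0,0],
    [0,0,0],
    [0,0,0],
    [0,0,0],
  ],
  turn=[
    [1,0,0],
    [0,0,-1],
    [0,0,-1],
    [0,0,-1],
    [0,0,-1],
    [0,0,-1],
    [0,0,-1],
    [0,0,-1],
    [0,0,-1],
    [0,0,-1],
  ],
  hand=[0.6,0.6,0.6,0.6,0.6,0.6,0.6,0.6,0.6,0.6],
)

```text
time_s: 27.8
position: [0.4286, 0.0222, 0.2941]
tool_rot: [[-0.894, 0.448, 0.001], [0.448, 0.894, 0.0], [-0.001, 0.0, -1.0]]
ft_force: [0.5, -0.3, 0.5]
grip_width: 0.0513
gripper_force: 0.0
```

Run:
```python
from h import *
ex=np.array([.987,.159,0]);ey=np.array([-.159,.987,0]);m=np.array([.5625,.0436,0])
c0=m-.026*ex;print('box',c0)
p=c0-.01*ex+.052*ey;p[2]=.27
go(p,189.2);print(observe()['q'])
```

```text
box [0.536838 0.039466 0.      ]
now [0.4286 0.0222 0.2941] units tool [-1.263  2.508  0.604] goalframe units [-2.493  1.294  0.603] turn [ 2.000e-03  7.000e-03 -5.974e+00]
[-1.29356014e+01  6.88824106e+00  8.45404367e+01  1.19270436e-02
  8.85324103e+01 -7.62907450e+01]
```

Call:
drive_tool(
  offset=[
    [0,0,0],
    [0,0,0],
    [0,0,0],
    [0,0,0],
    [0,0,0],
    [0,0,0],
    [-0.83,0.43,0.2],
    [-0.83,0.43,0.2],
    [-0.83,0.43,0.2],
    [0,0,0],
  ],
  turn=[
    [0,0,-1],
    [0,0,-1],
    [0,0,-1],
    [0,0,-1],
    [0,0,-1],
    [0,0,-0.97],
    [0,0,0],
    [0,0,0],
    [0,0,0],
    [0,0,0],
  ],
  hand=[0.6,0.6,0.6,0.6,0.6,0.6,0.6,0.6,0.6,0.6],
)

```text
time_s: 29.05
position: [0.5198, 0.0897, 0.2688]
tool_rot: [[-0.987, -0.158, -0.001], [-0.158, 0.987, 0.0], [0.001, 0.001, -1.0]]
ft_force: [-0.3, -0.2, -1.0]
grip_width: 0.0512
gripper_force: 0.0
```

Run:
```python
from h import *
import pickle
c=camera_info('wrist');i=get_image('wrist');pickle.dump(c,open('w5.pkl','wb'));cv2.imwrite('pics/w5.png',i)
cv2.imwrite('pics/w5b.png',cv2.resize(i,(784,588),interpolation=cv2.INTER_CUBIC));print(observe()['position'])
```

```text
[0.51905393 0.08904236 0.26938291]
```

View pics/w5b.png

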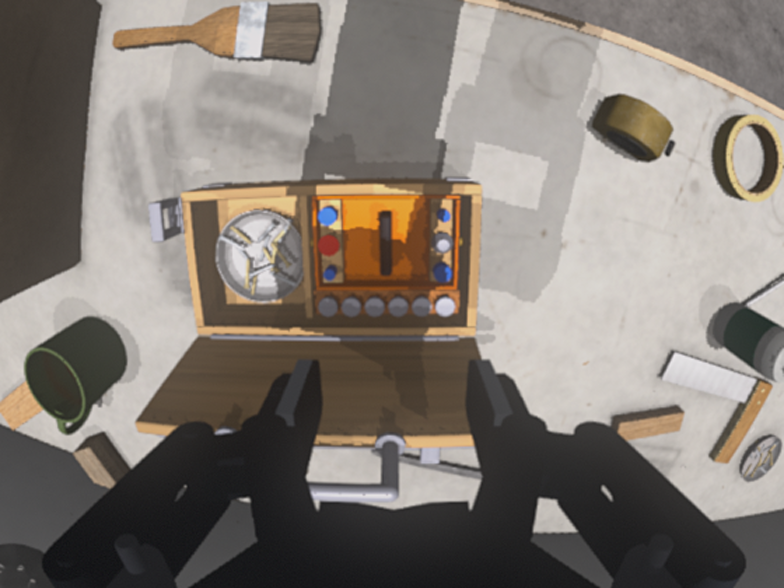

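Lid stands open behind, and the tray is in the left bay. Handle spans (386,211)–(386,276) scaled; the dish of screws is on the other side and the bench to the left of the box is clear.

Run:
```python
from h import *
import pickle
c=pickle.load(open('w5.pkl','rb'));i=cv2.imread('pics/w5.png')
a=atz('wrist',(386.5/1.4,211/1.4),.0575,c);b=atz('wrist',(386/1.4,276/1.4),.0575,c);print(a,b,np.linalg.norm(a-b))
h=(a+b)/2;ex=np.array([.987,.159,0]);ey=np.array([-.159,.987,0]);c0=np.array([.5368,.0395,0])
print('h',h,'local',(h-c0)@ex,(h-c0)@ey)
d=b-a;print('yaw',np.degrees(np.arctan2(d[1],d[0])))
p=h.copy();p[2]=.0345;go(p,189.2)
t=c0+ey*.212+ex*((h-c0)@ex);print(t, 'shift y units',(t-h)@ey/.04)
```

```text
[0.49019981 0.07968492 0.0575    ] [0.54241603 0.08737766 0.0575    ] 0.0527798496568008
h [0.51630792 0.08353129 0.0575    ] local -0.013224706156649264 0.04671712706900984
yaw 8.38079855456058
now [0.5191 0.089  0.2694] units tool [ 0.084 -0.126  5.872] goalframe units [ 0.09  -0.125  5.872] turn [ 0.002 -0.008 -0.027]
[0.49003922 0.24664127 0.        ] shift y units 4.129156823274753
```

Call:
drive_tool(
  offset=[
    [0.09,-0.125,0.7],
    [0,0,0.9],
    [0,0,0.9],
    [0,0,0.9],
    [0,0,0.8],
    [0,0,0.6],
    [0,0,0.4],
    [0,0,0],
    [0,0,0],
    [0,0,0],
  ],
  turn=[
    [0,0,0],
    [0,0,0],
    [0,0,0],
    [0,0,0],
    [0,0,0],
    [0,0,0],
    [0,0,0],
    [0,0,0],
    [0,0,0],
    [0,0,0],
  ],
  hand=[0.36,0.36,0.36,0.36,0.36,0.36,0.36,0.36,0.36,0.36],
)

```text
time_s: 30.35
position: [0.5164, 0.083, 0.0628]
tool_rot: [[-0.988, -0.156, 0.002], [-0.156, 0.988, -0.0], [-0.002, -0.0, -1.0]]
ft_force: [0.7, 0.5, -0.4]
grip_width: 0.0309
gripper_force: 0.0
```

Run:
```python
from h import *
import pickle
c=camera_info('wrist');i=get_image('wrist');cv2.imwrite('pics/w6.png',i)
for z in (-.025,0,.025):
  u=proj('wrist',np.array([.5163,.0835,.0575])+z*np.array([.987,.159,0]),c);cv2.circle(i,tuple(int(x) for x in u.round()),2,(0,255,0),-1)
cv2.imwrite('pics/w6b.png',cv2.resize(i,(784,588),interpolation=cv2.INTER_CUBIC));go([.5163,.0835,.0345],189.2)
```

```text
now [0.5164 0.0831 0.0626] units tool [0.001 0.011 0.703] goalframe units [-0.     0.011  0.703] turn [-0.003  0.013 -0.037]
```

View pics/w6b.png

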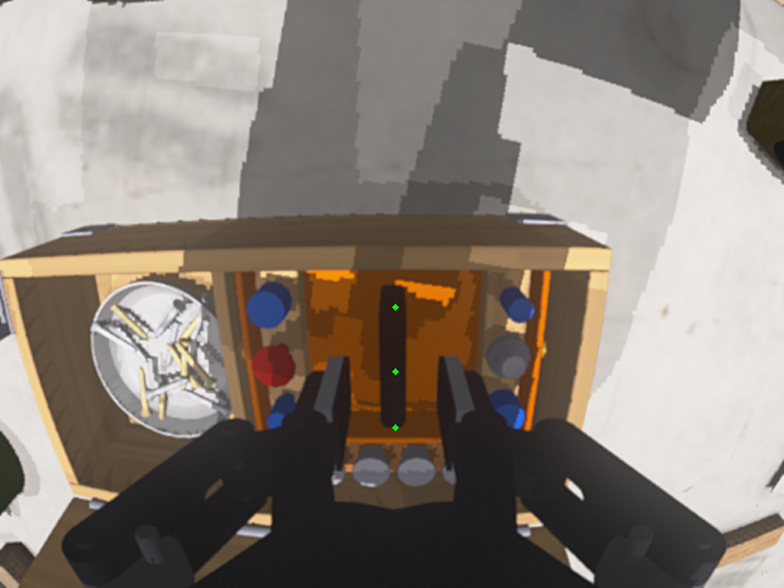

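Call:
drive_tool(
  offset=[
    [0.05,0.01,0.35],
    [0,0,0.36],
    [0,0,0],
    [0,0,0],
    [0,0,0],
    [0,0,0],
    [0,0,0],
    [0,0,0],
    [0,0,0],
    [0,0,0],
  ],
  turn=[
    [0,0,0],
    [0,0,0],
    [0,0,0],
    [0,0,0],
    [0,0,0],
    [0,0,0],
    [0,0,0],
    [0,0,0],
    [0,0,0],
    [0,0,0],
  ],
  hand=[0.36,0.36,0.36,0,0,0,0,0,0,0],
  newtons=70,
)

```text
time_s: 31.65
position: [0.5145, 0.0832, 0.0339]
tool_rot: [[-0.988, -0.156, 0.001], [-0.156, 0.988, -0.0], [-0.001, -0.0, -1.0]]
ft_force: [0.2, -0.5, 5.6]
grip_width: 0.0083
gripper_force: 69.0
```

Call:
drive_tool(
  offset=[
    [0,0,-0.15],
    [0,0,-0.2],
    [0,0,-0.3],
    [0,0,-0.35],
    [0,0,-0.4],
    [0,0,-0.4],
    [0,0,-0.4],
    [0,0,-0.4],
    [0,0,-0.3],
    [0,0,0],
  ],
  turn=[
    [0,0,0],
    [0,0,0],
    [0,0,0],
    [0,0,0],
    [0,0,0],
    [0,0,0],
    [0,0,0],
    [0,0,0],
    [0,0,0],
    [0,0,0],
  ],
  hand=[0,0,0,0,0,0,0,0,0,0],
)

```text
time_s: 32.9
position: [0.5144, 0.0833, 0.1505]
tool_rot: [[-0.988, -0.156, 0.002], [-0.156, 0.988, -0.0], [-0.002, -0.0, -1.0]]
ft_force: [0.0, -0.4, -2.7]
grip_width: 0.0085
gripper_force: 69.6
```

Run:
```python
from h import *
i=get_image('wrist');j=get_image('side');cv2.imwrite('pics/w7.png',i)
cv2.imwrite('pics/w7b.png',np.hstack([cv2.resize(i,(400,300)),cv2.resize(j[140:290,220:420],(400,300))]))
s=observe();print(s['position'],s['grip_width'],s['gripper_force'],s['ft_force'],s['wrist_torque'])
```

```text
[0.51380314 0.08329887 0.14921829] 0.008551629938220994 69.63769555091858 [ 0.80831969 -0.84528444 -2.86936809] [-0.00513953 -0.02049863  0.00984344]
```

View pics/w7b.png

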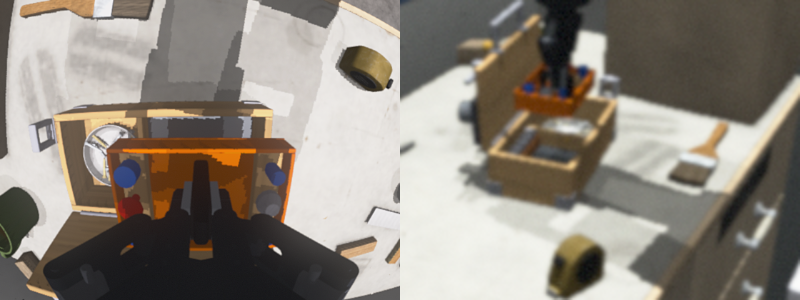

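Call:
drive_tool(
  offset=[
    [-0.05,0.3,0],
    [-0.1,0.5,0],
    [-0.1,0.7,0],
    [-0.1,0.8,0],
    [-0.03,0.8,0],
    [0,0.6,0],
    [0,0.33,0],
    [0,0.1,0.3],
    [0,0,0.5],
    [0,0,0.5],
  ],
  turn=[
    [0,0,0],
    [0,0,0],
    [0,0,0],
    [0,0,0],
    [0,0,0],
    [0,0,0],
    [0,0,0],
    [0,0,0],
    [0,0,0],
    [0,0,0],
  ],
  hand=[0,0,0,0,0,0,0,0,0,0],
)

```text
time_s: 34.25
position: [0.5031, 0.2481, 0.096]
tool_rot: [[-0.988, -0.155, -0.001], [-0.155, 0.988, -0.0], [0.001, -0.0, -1.0]]
ft_force: [0.6, -0.2, -2.6]
grip_width: 0.0083
gripper_force: 69.6
```

Run:
```python
from h import *
go([.5037,.2487,.0145],189.2);print(observe()['grip_width'])
```

```text
now [0.5031 0.2481 0.096 ] units tool [-0.018  0.012  2.037] goalframe units [-0.016  0.012  2.037] turn [-0.003 -0.009 -0.044]
0.008263634988590413
```

Call:
drive_tool(
  offset=[
    [0,0,0.4],
    [0,0,0.4],
    [0,0,0.4],
    [0,0,0.35],
    [0,0,0.2],
    [0,0,0.15],
    [0,0,0.08],
    [0,0,0.05],
    [0,0,0],
    [0,0,0],
  ],
  turn=[
    [0,0,0],
    [0,0,0],
    [0,0,0],
    [0,0,0],
    [0,0,0],
    [0,0,0],
    [0,0,0],
    [0,0,0],
    [0,0,0],
    [0,0,0],
  ],
  hand=[0,0,0,0,0,0,0,0,0,0],
)

```text
time_s: 35.5
position: [0.5034, 0.2488, 0.0165]
tool_rot: [[-0.988, -0.156, 0.0], [-0.156, 0.988, 0.0], [-0.0, 0.0, -1.0]]
ft_force: [0.1, 0.3, -2.8]
grip_width: 0.0085
gripper_force: 69.6
```

Call:
drive_tool(
  offset=[
    [0,0,0.03],
    [0,0,0.02],
    [0,0,0.01],
    [0,0,0.01],
    [0,0,0],
    [0,0,0],
    [0,0,0],
    [0,0,0],
    [0,0,0],
    [0,0,0],
  ],
  turn=[
    [0,0,0],
    [0,0,0],
    [0,0,0],
    [0,0,0],
    [0,0,0],
    [0,0,0],
    [0,0,0],
    [0,0,0],
    [0,0,0],
    [0,0,0],
  ],
  hand=[0,0,0,0,0,0,0,0,0,0],
)

```text
time_s: 36.75
position: [0.5033, 0.2488, 0.0139]
tool_rot: [[-0.988, -0.156, 0.0], [-0.156, 0.988, 0.0], [-0.0, -0.0, -1.0]]
ft_force: [-2.6, -0.4, 5.1]
grip_width: 0.0084
gripper_force: 70.6
```

Contact with the bench; release and retreat straight up.

Call:
drive_tool(
  offset=[
    [0,0,0],
    [0,0,0],
    [0,0,0],
    [0,0,-0.3],
    [0,0,-0.6],
    [0,0,-0.9],
    [0,0,-1],
    [0,0,-1],
    [0,0,-1],
    [0,0,0],
  ],
  turn=[
    [0,0,0],
    [0,0,0],
    [0,0,0],
    [0,0,0],
    [0,0,0],
    [0,0,0],
    [0,0,0],
    [0,0,0],
    [0,0,0],
    [0,0,0],
  ],
  hand=[0.34,0.34,0.34,0.34,0.34,0.34,0.34,0.34,0.34,0.34],
)

```text
time_s: 38.0
position: [0.5043, 0.2491, 0.2093]
tool_rot: [[-0.988, -0.156, 0.007], [-0.156, 0.988, 0.002], [-0.007, 0.001, -1.0]]
ft_force: [-0.1, 0.7, -0.6]
grip_width: 0.0288
gripper_force: 0.0
```

Run:
```python
from h import *
i=get_image('wrist');j=get_image('side')
cv2.imwrite('pics/w8b.png',np.hstack([cv2.resize(i,(400,300)),cv2.resize(j[140:320,180:420],(400,300))]))
```

```text
(no output)
```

View pics/w8b.png

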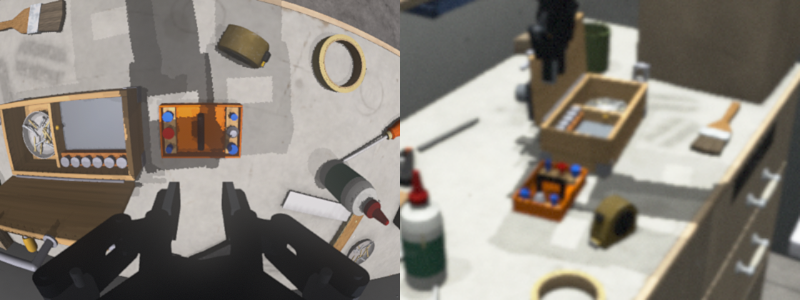

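The tray stands flat left of the box, the lid is upright, and the other things look undisturbed.

```bash
python3 -c "
from rig import env
print(env.close_job())"
```

```text
the job is handed in; nothing more can be done
None
```

The job is handed in after about 38 s of robot time: dials at 2-7-4, bolt drawn, lid standing open, and the tray flat on the bench just left of the box with the other things seen undisturbed; no verdict came back.

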